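Click the water-filter reminder wheel round to its pointer

TASK

A fresh cartridge has just gone into the water filter under the sink. With a fingertip, lightly flick the edge of the blue reminder wheel on top of the filter round clockwise (seen from above), click by click, until its orange lug has clicked into place right at the black pointer; do not let the lug go past the pointer at any time. Do not grip the wheel, leave everything else in the cupboard where it stands, and finish clear of it all.

Things in the scene. Friction and masses are not known exactly. Their poses are not given: they have to be found in the camera images.
- filter: White fixed housing, 180 (x) x 160 (y) x 85 mm high, upright. Origin: centre of its underside. Its -x face (grey door) looks roughly to the robot. On its flat top: the wheel, its axis through the origin, and on the -x side a flat black pointer, 2 mm proud, 62 to 85 mm from the axis. 16 mm hose fittings stick out of the +y and -y faces, 45 mm up.
- wheel_axis (a point): Point on the wheel's vertical axis, level with the lugs' tops, 25 mm above the housing's top. Flat wheel: hub of radius 28 mm, six straight radial lugs 60 degrees apart reaching 58 mm from the axis, each 8 mm wide; hub and lugs span 3 to 25 mm above the housing's top. One lug is orange, the rest blue. A steel cap (3 mm high, radius 12 mm) sits on the hub.
- pointer_tip (a point): Tip of the black pointer, 62 mm from the wheel's axis on the housing's -x side, 2 mm above the housing's top.
- orange_tip (a point): Outer end of the orange lug, at the middle of its width, 58 mm from the axis, on its top face; turns with the wheel.
- wheel (a joint): Wheel angle (rad), growing clockwise from above. Sprung clicks: it rests at multiples of 1.047, where a lug faces the pointer; 2 to 5 N at a lug takes it over the crest half way, then it runs on into the next rest; let go before, it falls back. 4.189: orange lug at the pointer; it starts at rest 1 to 4 clicks below. Stops at -0.4 and 5.6: only clockwise gets there, overshoot is possible.
- turntable: Grey plastic turntable, radius 135 mm, rim 26 mm high, standing still, on the robot's right. Origin: centre of its underside. Carries the two spray bottles.
- bottle_a: Empty green trigger spray bottle with a white head, 72 mm across, 202 mm tall, loose on the turntable. Origin: centre of its underside.
- bottle_b: Empty clear trigger spray bottle with a grey head, 72 mm across, 202 mm tall, loose on the turntable. Origin: centre of its underside.
- tin: Stainless steel scourer tin with lid, 87 mm across, 60 mm tall, loose on the shelf to the left of the filter. Origin: centre of its underside.
- dish: White ceramic soap dish, 85 (x) x 120 (y) x 24 mm, loose on the shelf beyond the filter. Origin: centre of its underside.
Mind the look-alikes: they are no part of the job. Several things have the shape of the filter; the one meant has the colours described above.

How it is judged:
By the outcome, as a careful person would: the job done as asked, in the order asked, and still so for the second after the job is handed in, with the robot touching nothing.
It also fails if it takes over 53 s, if anything falls off the work surface, if the arm or the gripper's body presses on something with over 40 N, if the wrist force passes 120 N, or if a joint passes its speed limit or range.

ROBOT

A 6-joint arm with a two-finger parallel gripper is mounted at the origin on the work surface. World frame = base frame: x ahead of the robot, y to its left, z up, the work surface at z = 0. Lengths are in mm, angles in rad, forces in N, time in s.
With the tool pointing down it reaches from about 300 to 775 mm from the base axis. Payload 14.6 kg.
Tool frame: the origin (TCP) lies between the finger pads; the fingertips stand 22 mm ahead of it and the grasp point (between the pads) lies 3 mm ahead of it (finger_overhang is the distance from the TCP to the fingertips, in mm); z points along the fingers, y is the direction in which the jaws open and shut (so a half turn about z gives the same grasp; the last joint's range is limited). The gripper opens to 94 mm and grips with 3 to 60 N. Pads are 16 mm wide; open, the fingers measure 119 mm over their backs; the gripper's body (75 mm by 177 mm) begins 78 mm behind the grasp point.
Start: joints at [-1.299, 0.3, 1.521, -0, 1.321, -0.067], TCP at [182.788, -518.727, 227.446] pointing down, gripper open.
Joint ranges: [-3.03, 3.03], [-0.79, 2.21], [0.23, 2.52], [-1.04, 4.18], [0, 3.07], [-2.55, 2.55]. Speed limits (rad/s): [2.22, 2.22, 2.57, 3.14, 3.14, 3.14].

INTERFACE

Orientations are given as [roll, pitch, yaw] about the fixed x, y, z axes, in that order (R = Rz(yaw) Ry(pitch) Rx(roll)).
In Python, from cell import * gives the robot as it stands.
- The arm moves only by the tool jog_arm, never from a script. Its argument "increments" is a list of rows, each a list of 7 numbers: the shift along the tool's x, y, z in cm, then the turn, a rotation vector about the tool's x, y, z in degrees, then the finger opening in cm, from 0 to 9.4. In form: [[x, y, z, wx, wy, wz, grip], ...]. A call has 1 to 20 rows; each row shifts and turns the commanded pose from where the row before left it, along the tool's axes as they then stand; what a row does not reach is not made up. A row lasts 1/8 s, in which the tool goes at most 62.5 mm and 10.7 degrees, less where a joint would pass 70% of its speed; a pose out of reach is approached as far as the arm can. A call is refused whole if a number of a shift passes 6.25 or a number of a turn 10.7, either way. A call with a gripper value outside its range is refused whole. The fingers move at their own pace and stop on an object; "squeeze" is the grip in N (left out, the last holds). Time passes only in rows, so rows that do not move let the fingers close. It gives the time, the measured TCP pose, the force and the opening at its end, in the units of the state.
- read_state(): the state, without advancing time (a new reading comes with each control period).
- camera(name): name is "scene" or "side" or "wrist"; returns a dict with "image" (420x560x3 uint8, red, green, blue), "K" (3x3 intrinsics, pixels), "rvec" (rotation vector, rad) and "tvec" (3), from world to camera coordinates, as OpenCV has them. Camera axes: x right, y down, z forward; pixel columns grow to the right and rows downward; lengths in mm; the calibration is good to about 2 mm. A picture is of the moment at which its call begins. There is no depth.
- sign_off(): hands the job in, once; it reports no verdict.
Trained networks look in a picture, given as the dict that the camera call returned (one of the last four; its "shot" number tells which), for a name from the list of things; names that differ only in an ending like _2 or _b are one class to them, and where a whole thing is asked for, a point or a joint stands for the part that bears it (a point fixed in the world has none). Each returns a list of dicts, best first, with "conf" (0 to 1); they miss things now and then, are a little off and sometimes report something else, mostly with a low value. They report only what shows in the picture. A call takes as long as a camera call. They do not tell look-alikes from the thing itself.
- recognise(picture, name): "centre" ([x, y, z] in mm, in the coordinates of the camera as it stood for that picture, good to about 4 mm: the middle of the surface that is visible of it).
- regions_of(picture, name): "mask" (420x560 bool, what is visible of it).
The state is a dict: "clock": time; "joints": joint angles; "qd": joint speeds; "effort": joint torques, N m; "eef_pos": TCP position; "eef_rot": TCP orientation; "wrist_force": force on the tool from outside, world axes, zero at the start; "moment": the same for the moment, N m; "finger_gap": finger opening in mm.
Only numpy, scipy, OpenCV 4.12 (cv2) and the standard library are available. Lean on these libraries where they do the work, as an engineer would, in place of code of your own. Each camera call takes 0.05 s, during which the arm holds its last target.

## Working session

There is one attempt and no reset: what is moved stays moved. The work goes in short steps, Python scripts to look and compute and a tool call to move; the robot and the scene stay as the last step left them, time stands still between calls to the robot, and variables do not carry over. Pictures are saved under pics/ and viewed, and the job is handed in when it is done.

Besides the shell and the picture viewer there is one more tool, called after "Call:" by a JSON object that holds its "fn" and its "kwargs", one argument or row to a line. jog_arm: Moves the arm, as the interface text tells. Its arguments: {"type":"object","properties":{"increments":{"type":"array"},"squeeze":{"type":"number"}},"required":["increments"]}

```bash
mkdir -p pics; ls; python3 - <<'E'
from cell import *
import cv2,numpy as np
s=read_state();print(s)
for n in ["scene","side","wrist"]:
    p=camera(n);cv2.imwrite(f"pics/a_{n}.png",p["image"][:,:,::-1]);np.savez(f"pics/a_{n}.npz",**{k:p[k] for k in("image","K","rvec","tvec")})
    for t in ["filter","wheel_axis","orange_tip","pointer_tip"]:
        R=cv2.Rodrigues(np.array(p["rvec"],float))[0]
        for d in recognise(p,t)[:3]:
            print(n,t,round(d["conf"],2),np.round(R.T@(np.array(d["centre"])-np.array(p["tvec"]).ravel())))
E
```

```text
pics
{'clock': 0.0, 'joints': array([-1.29862681e+00,  3.00474350e-01,  1.52162443e+00, -7.09313754e-06,
        1.32065800e+00, -6.65775146e-02]), 'qd': array([ 2.98720447e-04, -1.27648222e-03, -1.61543482e-03, -1.47269257e-03,
       -3.00684715e-05, -8.93939349e-04]), 'effort': array([-5.07048389e-04, -5.31803906e+01, -3.52735770e+01,  7.08722044e-02,
        2.44771270e-02, -2.37865919e-05]), 'eef_pos': array([ 182.70943746, -518.50571404,  226.8661844 ]), 'eef_rot': array([-3.14043064e+00, -7.05927279e-05,  3.38748755e-01]), 'wrist_force': array([-0.19548351,  0.23874879,  0.16976756]), 'moment': array([0.01171363, 0.03746565, 0.03134657]), 'finger_gap': 93.67190241154083}
scene filter 0.89 [799. 256.  82.]
scene filter 0.76 [546.  62.  84.]
scene wheel_axis 0.91 [552.  63.  85.]
scene wheel_axis 0.78 [795. 264.  84.]
scene orange_tip 0.92 [773. 253. 109.]
scene orange_tip 0.73 [526.  50. 109.]
scene orange_tip 0.72 [ 578. -311.  130.]
scene pointer_tip 0.79 [550.  60.  86.]
scene pointer_tip 0.74 [806. 260.  85.]
side filter 0.95 [503.  83.  84.]
side filter 0.78 [758. 283.  86.]
side wheel_axis 0.97 [751. 278.  82.]
side wheel_axis 0.85 [505.  85.  86.]
side orange_tip 0.94 [507.  52. 111.]
side orange_tip 0.68 [765. 255. 111.]
side pointer_tip 0.87 [504.  88.  82.]
side pointer_tip 0.56 [749. 282.  82.]
```

View pics/a_scene.png

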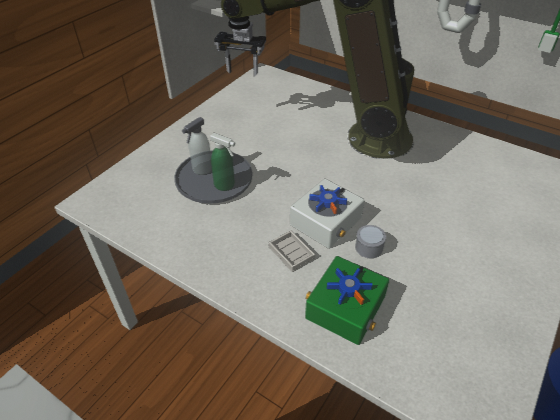

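View pics/a_side.png

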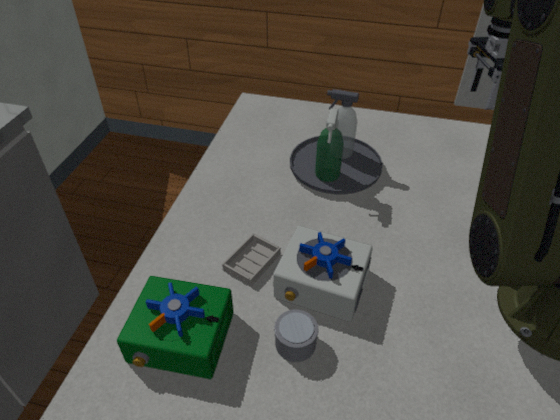

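View pics/a_wrist.png

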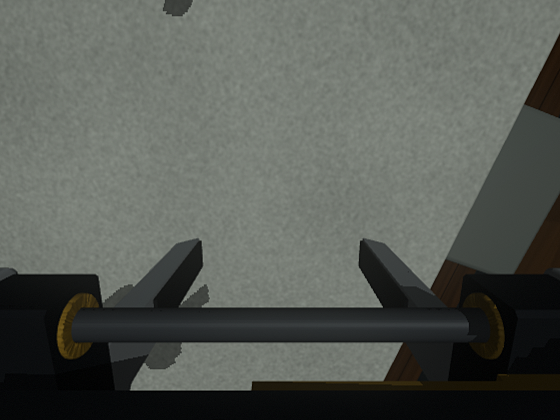

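Candidates: the white filter (scene 328,205; side 325,262) and the green look-alike (scene 350,290; side 178,320). The white one is meant. Next I rectify its top plane from both cameras.

```bash
cat > h.py <<'E'
import cv2,numpy as np
def rect(p,z,x0,x1,y0,y1,s=2.0):
    # top view: image row: x decreasing downward ; col: y decreasing to right (up = +x, left=+y)
    W=int((y1-y0)*s);H=int((x1-x0)*s)
    c,r=np.meshgrid(np.arange(W),np.arange(H))
    P=np.stack([x1-r/s,y1-c/s,np.full(c.shape,z)],-1).reshape(-1,3).astype(float)
    uv=cv2.projectPoints(P,np.array(p["rvec"],float),np.array(p["tvec"],float),np.array(p["K"],float),None)[0].reshape(H,W,2).astype(np.float32)
    return cv2.remap(p["image"],uv[...,0],uv[...,1],cv2.INTER_LINEAR)
E
python3 - <<'E'
import numpy as np,cv2
from h import *
o=[]
for z in (110,85):
  row=[]
  for n in("scene","side"):
    p=dict(np.load(f"pics/a_{n}.npz"))
    im=rect(p,z,410,640,-50,170,1.3)
    for k in range(420,640,20): cv2.putText(im,str(k),(0,int((640-k)*1.3)+3),0,.3,(255,0,0));cv2.line(im,(0,int((640-k)*1.3)),(4,int((640-k)*1.3)),(255,0,0))
    for k in range(-40,170,40): cv2.putText(im,str(k),(int((170-k)*1.3),8),0,.3,(255,0,0));cv2.line(im,(int((170-k)*1.3),0),(int((170-k)*1.3),5),(255,0,0))
    row.append(im)
  o.append(np.hstack(row))
o=np.vstack(o);print(o.shape);cv2.imwrite("pics/rect.png",o[:,:,::-1])
E
```

```text
(598, 572, 3)
```

View pics/rect.png

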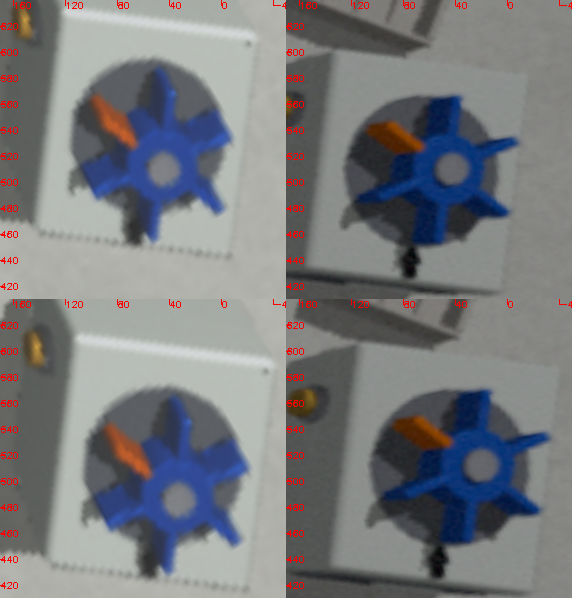

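```bash
cat > fit.py <<'E'
import cv2,numpy as np
from scipy.optimize import minimize
def model_mask(p,x,y,a,f=4):
    # a: yaw of -x side dir (pointer dir angle = a+pi)
    m=np.zeros((420*f,560*f),np.uint8)
    K=np.array(p["K"],float)
    def hull(P2):
        P=np.array([[u,v,z] for z in(88,110) for u,v in P2],float)
        uv=cv2.projectPoints(P,np.array(p["rvec"],float),np.array(p["tvec"],float),K,None)[0].reshape(-1,2)
        cv2.fillConvexPoly(m,cv2.convexHull(((uv+.5)*f*16).astype(np.int32)),1,shift=4)
    t=np.linspace(0,2*np.pi,40);hull(np.c_[x+28*np.cos(t),y+28*np.sin(t)])
    for k in range(6):
        b=a+np.pi+k*np.pi/3;c=np.array([np.cos(b),np.sin(b)]);n=np.array([-c[1],c[0]])
        hull([np.array([x,y])+r*c+w*n for r in(5,58) for w in(-4,4)])
    return cv2.resize(m.astype(np.float32),(560,420),interpolation=cv2.INTER_AREA)
def obs(p,x,y):
    h=cv2.cvtColor(p["image"],cv2.COLOR_RGB2HSV)
    H,S,V=h[...,0],h[...,1],h[...,2]
    bl=((H>100)&(H<130)&(S>140)&(V>50));og=((H>3)&(H<16)&(S>150)&(V>90))
    uv=cv2.projectPoints(np.array([[x,y,100.]]),np.array(p["rvec"],float),np.array(p["tvec"],float),np.array(p["K"],float),None)[0].ravel()
    r,c=np.mgrid[:420,:560];near=(np.hypot(c-uv[0],r-uv[1])<42)
    # exclude brass fitting by proximity
    return ((bl|og)&near).astype(np.float32),bl&near,og&near,near
def fit(ps,x,y,a):
    O=[]
    for p in ps: O.append(obs(p,x,y))
    def cost(q):
        s=0
        for p,o in zip(ps,O):
            m=model_mask(p,q[0],q[1],q[2]/50)
            uv=cv2.projectPoints(np.array([[q[0],q[1],113.]]),np.array(p["rvec"],float),np.array(p["tvec"],float),np.array(p["K"],float),None)[0].ravel()
            r,c=np.mgrid[:420,:560];w=(np.hypot(c-uv[0],r-uv[1])>8)
            s+=(np.abs(m-o[0])*w*o[3]).sum()/o[0].sum()
        return s
    best=None
    for da in(-.2,0,.2):
        r=minimize(cost,[x,y,(a+da)*50],method="Nelder-Mead",options=dict(initial_simplex=[[x,y,(a+da)*50],[x+6,y,(a+da)*50],[x,y+6,(a+da)*50],[x,y,(a+da)*50+6]],xatol=.05,fatol=1e-4))
        if best is None or r.fun<best.fun: best=r
    return best.x[0],best.x[1],best.x[2]/50,best.fun
E
python3 - <<'E'
import numpy as np
from fit import *
ps=[dict(np.load(f"pics/a_{n}.npz")) for n in("scene","side")]
for q in (ps,ps[:1],ps[1:]): print(np.round(fit(q,512,47,-0.1),3))
x,y,a,_=fit(ps,512,47,-.1)
im=[]
for p in ps:
    uv=cv2.projectPoints(np.array([[x,y,113.],[x-62*np.cos(a),y-62*np.sin(a),87],[x-90*np.cos(a)+80*np.sin(a),y-90*np.sin(a)-80*np.cos(a),85],[x-90*np.cos(a)-80*np.sin(a),y-90*np.sin(a)+80*np.cos(a),85],[x+90*np.cos(a)-80*np.sin(a),y+90*np.sin(a)+80*np.cos(a),85],[x+90*np.cos(a)+80*np.sin(a),y+90*np.sin(a)-80*np.cos(a),85]]),p["rvec"],p["tvec"],p["K"],None)[0].reshape(-1,2)
    g=p["image"].copy();m=model_mask(p,x,y,a)>.5
    e=m^cv2.erode(m.astype(np.uint8),np.ones((3,3))).astype(bool);g[e]=(255,255,0)
    c0,r0=(uv[0]-55).astype(int);g=cv2.resize(g[r0:r0+110,c0:c0+110],None,fx=3.6,fy=3.6,interpolation=0)
    for u in uv: cv2.circle(g,tuple(((u-[c0,r0]+.5)*3.6).astype(int)),3,(255,0,255),-1)
    im.append(g)
cv2.imwrite("pics/fit.png",np.hstack(im)[:,:,::-1])
E
```

```text
[ 5.09986e+02  4.44430e+01 -1.28000e-01  7.17000e-01]
[ 5.09006e+02  4.49110e+01 -1.44000e-01  4.64000e-01]
[ 5.10437e+02  4.40600e+01 -1.18000e-01  2.49000e-01]
```

View pics/fit.png

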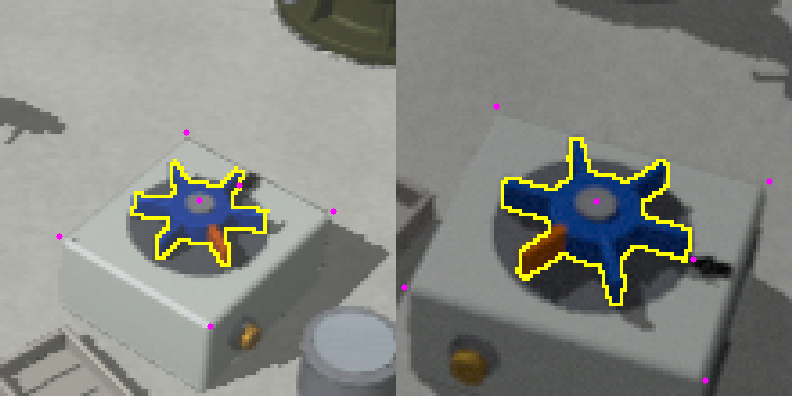

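The fit agrees across both cameras to about 1 mm: axis ≈ (510, 44.5), yaw ≈ -0.125. The housing corners and pointer tip line up too. The orange lug sits 240° clockwise short of the pointer, so it needs 4 clicks.

I'll use closed fingers on the pointer side and push each lug by roughly 38°. I then retreat outward and repeat.

Call:
{"fn": "jog_arm", "kwargs": {
  "increments": [
    [2.88, -3.22, 0, 0, 0, 0, 0],
    [2.88, -3.22, 0, 0, 0, 0, 0],
    [2.88, -3.22, 0, 0, 0, 0, 0],
    [2.88, -3.22, 0, 0, 0, 0, 0],
    [2.88, -3.22, 0, 0, 0, 0, 0],
    [2.88, -3.22, 0, 0, 0, 0, 0],
    [2.88, -3.22, 0, 0, 0, 0, 0],
    [2.88, -3.22, 0, 0, 0, 0, 0],
    [2.88, -3.22, 0, 0, 0, 0, 0],
    [2.88, -3.22, 0, 0, 0, 0, 0],
    [2.88, -3.22, 0, 0, 0, 0, 0],
    [2.88, -3.22, 0, 0, 0, 0, 0],
    [2.88, -3.22, 0, 0, 0, 0, 0],
    [2.88, -3.22, 0, 0, 0, 0, 0],
    [0, 0, 0, 0, 0, -10.57, 0],
    [0, 0, 0, 0, 0, -10.57, 0],
    [0, 0, 0, 0, 0, -10.57, 0],
    [0, 0, 0, 0, 0, -10.57, 0],
    [0, 0, 0, 0, 0, -10.57, 0],
    [0, 0, 0, 0, 0, -10.57, 0]
  ]
}}

```text
clock: 3.25
eef_pos: [413.2, 40.5, 227.5]
eef_rot: [3.141, -0.0, 1.452]
wrist_force: [0.3, -0.2, -0.1]
finger_gap: 0.6
```

```bash
cat > rel.py <<'E'
from cell import *
import numpy as np
C=np.array([510,44.5]);a=-.125
def rel():
    s=read_state();d=s["eef_pos"][:2]-C
    print("t",round(s["clock"],2),"u",round(-(d@[np.cos(a),np.sin(a)]),1),"v",round(d@[-np.sin(a),np.cos(a)],1),"z",round(s["eef_pos"][2],1),"rpy",np.round(s["eef_rot"],3),"F",np.round(s["wrist_force"],1),"gap",round(s["finger_gap"],1))
E
python3 - <<'E'
from rel import *
import cv2
rel()
p=camera("wrist");cv2.imwrite("pics/b_w.png",p["image"][:,:,::-1])
E
```

```text
t 3.25 u 95.5 v -16.1 z 227.5 rpy [ 3.141 -0.     1.452] F [ 0.3 -0.2 -0.1] gap 0.6
```

View pics/b_w.png

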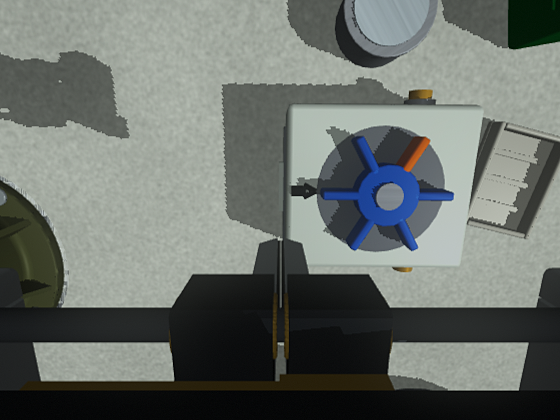

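The wrist view shows the pointer at (303,190), the orange lug at (415,153) and the white housing, which confirms 4 clicks clockwise. Lowering and moving in.

Call:
{"fn": "jog_arm", "kwargs": {
  "increments": [
    [0, 0, 3, 0, 0, 0, 0],
    [0, 0, 3, 0, 0, 0, 0],
    [0, 0, 3, 0, 0, 0, 0],
    [0, 0, 1.75, 0, 0, 0, 0],
    [0, 1.5, 0, 0, 0, 0, 0],
    [0, 1.5, 0, 0, 0, 0, 0],
    [0, 1.35, 0, 0, 0, 0, 0],
    [0, 0, 0, 0, 0, 0, 0]
  ]
}}

```text
clock: 4.3
eef_pos: [457.4, 34.9, 120.3]
eef_rot: [3.141, -0.0, 1.445]
wrist_force: [0.3, 0.7, -0.9]
finger_gap: 0.4
```

```bash
python3 - <<'E'
from rel import *
import cv2
rel()
p=camera("wrist");q=camera("side");cv2.imwrite("pics/c_w.png",np.vstack([p["image"][:,:,::-1][:300],cv2.resize(q["image"][190:310,230:454,::-1],(560,300))]))
E
```

```text
t 4.3 u 51.0 v -16.1 z 120.3 rpy [ 3.141 -0.     1.445] F [ 0.3  0.7 -0.9] gap 0.4
```

View pics/c_w.png

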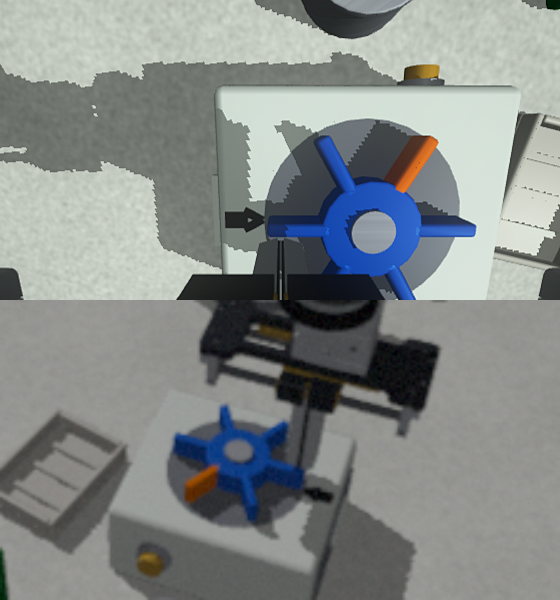

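The finger stands just below the lug at the pointer (wrist 285,240) and isn't touching anything. First flick.

Call:
{"fn": "jog_arm", "kwargs": {
  "increments": [
    [0.3, 0, 0, 0, 0, 0, 0],
    [0.3, 0, 0, 0, 0, 0, 0],
    [0.3, 0, 0, 0, 0, 0, 0],
    [0.3, 0, 0, 0, 0, 0, 0],
    [0.3, 0, 0, 0, 0, 0, 0],
    [0.3, 0, 0, 0, 0, 0, 0],
    [0.3, 0, 0, 0, 0, 0, 0],
    [0.3, 0, 0, 0, 0, 0, 0],
    [0.3, 0, 0, 0, 0, 0, 0],
    [0.3, 0, 0, 0, 0, 0, 0],
    [0.3, 0, 0, 0, 0, 0, 0],
    [0.3, 0, 0, 0, 0, 0, 0],
    [0, 0, 0, 0, 0, 0, 0]
  ]
}}

```text
clock: 6.02
eef_pos: [460.9, 71.0, 120.0]
eef_rot: [-3.142, -0.0, 1.446]
wrist_force: [0.7, -0.3, -0.8]
finger_gap: 0.6
```

```bash
python3 - <<'E'
from rel import *
import cv2
rel()
p=camera("wrist");q=camera("side");cv2.imwrite("pics/d_w.png",np.vstack([p["image"][:,:,::-1][:300],cv2.resize(q["image"][190:310,230:454,::-1],(560,300))]))
E
```

```text
t 6.03 u 52.0 v 20.1 z 120.0 rpy [-3.142 -0.     1.446] F [ 0.7 -0.3 -0.8] gap 0.6
```

View pics/d_w.png

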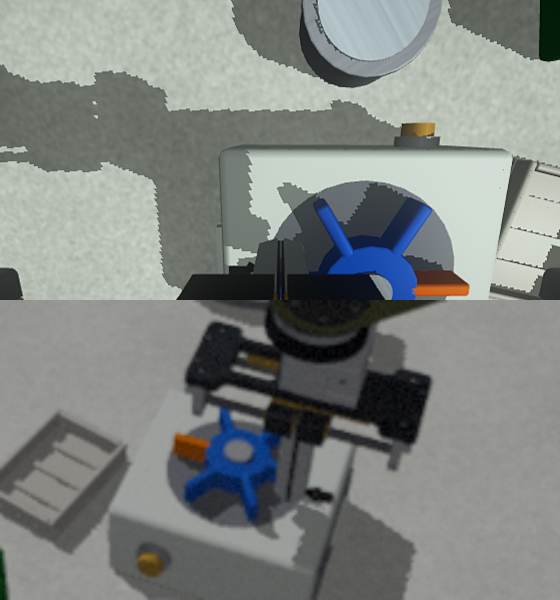

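The wheel made one click: the orange lug is now opposite the pointer at 3 o'clock in the wrist view (440,285). Retreat, return and flick again.

Call:
{"fn": "jog_arm", "kwargs": {
  "increments": [
    [0, -2.2, 0, 0, 0, 0, 0],
    [0, -2.2, 0, 0, 0, 0, 0],
    [-1.8, 0, 0, 0, 0, 0, 0],
    [-1.8, 0, 0, 0, 0, 0, 0],
    [0, 2.2, 0, 0, 0, 0, 0],
    [0, 2.2, 0, 0, 0, 0, 0],
    [0, 0, 0, 0, 0, 0, 0],
    [0.3, 0, 0, 0, 0, 0, 0],
    [0.3, 0, 0, 0, 0, 0, 0],
    [0.3, 0, 0, 0, 0, 0, 0],
    [0.3, 0, 0, 0, 0, 0, 0],
    [0.3, 0, 0, 0, 0, 0, 0],
    [0.3, 0, 0, 0, 0, 0, 0],
    [0.3, 0, 0, 0, 0, 0, 0],
    [0.3, 0, 0, 0, 0, 0, 0],
    [0.3, 0, 0, 0, 0, 0, 0],
    [0.3, 0, 0, 0, 0, 0, 0],
    [0.3, 0, 0, 0, 0, 0, 0],
    [0.3, 0, 0, 0, 0, 0, 0],
    [0, 0, 0, 0, 0, 0, 0]
  ]
}}

```text
clock: 8.62
eef_pos: [460.9, 71.0, 120.0]
eef_rot: [3.142, -0.0, 1.446]
wrist_force: [-0.1, 0.3, -0.9]
finger_gap: 0.2
```

```bash
python3 - <<'E'
from rel import *
import cv2
rel()
p=camera("wrist");q=camera("side");cv2.imwrite("pics/e_w.png",np.vstack([p["image"][:,:,::-1][:300],cv2.resize(q["image"][190:310,230:454,::-1],(560,300))]))
E
```

```text
t 8.62 u 52.0 v 20.1 z 120.0 rpy [ 3.142 -0.     1.446] F [-0.1  0.3 -0.9] gap 0.2
```

View pics/e_w.png

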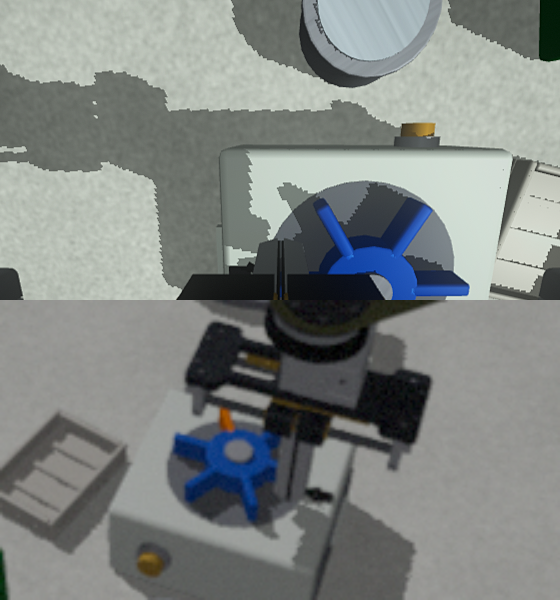

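Second click done: in the side crop the orange lug is at (226,420), 120° short. Third flick.

Call:
{"fn": "jog_arm", "kwargs": {
  "increments": [
    [0, -2.2, 0, 0, 0, 0, 0],
    [0, -2.2, 0, 0, 0, 0, 0],
    [-1.8, 0, 0, 0, 0, 0, 0],
    [-1.8, 0, 0, 0, 0, 0, 0],
    [0, 2.2, 0, 0, 0, 0, 0],
    [0, 2.2, 0, 0, 0, 0, 0],
    [0, 0, 0, 0, 0, 0, 0],
    [0.3, 0, 0, 0, 0, 0, 0],
    [0.3, 0, 0, 0, 0, 0, 0],
    [0.3, 0, 0, 0, 0, 0, 0],
    [0.3, 0, 0, 0, 0, 0, 0],
    [0.3, 0, 0, 0, 0, 0, 0],
    [0.3, 0, 0, 0, 0, 0, 0],
    [0.3, 0, 0, 0, 0, 0, 0],
    [0.3, 0, 0, 0, 0, 0, 0],
    [0.3, 0, 0, 0, 0, 0, 0],
    [0.3, 0, 0, 0, 0, 0, 0],
    [0.3, 0, 0, 0, 0, 0, 0],
    [0.3, 0, 0, 0, 0, 0, 0],
    [0, 0, 0, 0, 0, 0, 0]
  ]
}}

```text
clock: 11.22
eef_pos: [460.9, 71.0, 120.0]
eef_rot: [-3.142, -0.0, 1.446]
wrist_force: [0.1, -0.1, 0.2]
finger_gap: 0.3
```

```bash
python3 - <<'E'
from rel import *
import cv2
rel()
p=camera("wrist");q=camera("side");cv2.imwrite("pics/f_w.png",np.vstack([p["image"][:,:,::-1][:300],cv2.resize(q["image"][190:310,230:454,::-1],(560,300))]))
E
```

```text
t 11.22 u 52.0 v 20.1 z 120.0 rpy [-3.142 -0.     1.446] F [ 0.1 -0.1  0.2] gap 0.3
```

View pics/f_w.png

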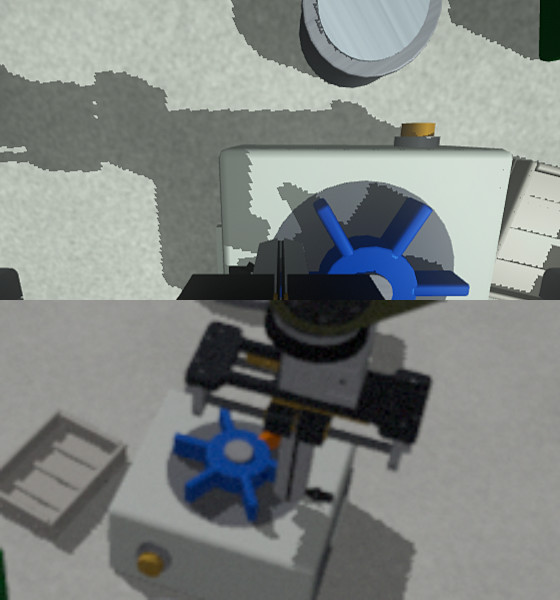

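Third click done: the orange lug (side crop 268,440) is one click short. For the last flick I slow down near the crest.

Call:
{"fn": "jog_arm", "kwargs": {
  "increments": [
    [0, -2.2, 0, 0, 0, 0, 0],
    [0, -2.2, 0, 0, 0, 0, 0],
    [-1.8, 0, 0, 0, 0, 0, 0],
    [-1.8, 0, 0, 0, 0, 0, 0],
    [0, 2.2, 0, 0, 0, 0, 0],
    [0, 2.2, 0, 0, 0, 0, 0],
    [0, 0, 0, 0, 0, 0, 0],
    [0.3, 0, 0, 0, 0, 0, 0],
    [0.3, 0, 0, 0, 0, 0, 0],
    [0.3, 0, 0, 0, 0, 0, 0],
    [0.3, 0, 0, 0, 0, 0, 0],
    [0.3, 0, 0, 0, 0, 0, 0],
    [0.3, 0, 0, 0, 0, 0, 0],
    [0.3, 0, 0, 0, 0, 0, 0],
    [0.2, 0, 0, 0, 0, 0, 0],
    [0.2, 0, 0, 0, 0, 0, 0],
    [0.2, 0, 0, 0, 0, 0, 0],
    [0.2, 0, 0, 0, 0, 0, 0],
    [0.2, 0, 0, 0, 0, 0, 0],
    [0.2, 0, 0, 0, 0, 0, 0]
  ]
}}

```text
clock: 13.82
eef_pos: [460.5, 68.0, 119.9]
eef_rot: [-3.142, -0.0, 1.446]
wrist_force: [-0.0, -0.2, -0.1]
finger_gap: 0.5
```

Call:
{"fn": "jog_arm", "kwargs": {
  "increments": [
    [0.2, 0, 0, 0, 0, 0, 0],
    [0.1, 0, 0, 0, 0, 0, 0],
    [0, 0, 0, 0, 0, 0, 0]
  ]
}}

```text
clock: 14.2
eef_pos: [460.9, 70.8, 120.0]
eef_rot: [3.142, 0.0, 1.446]
wrist_force: [-0.1, 0.4, -0.2]
finger_gap: 0.2
```

```bash
python3 - <<'E'
from rel import *
import cv2
rel()
p=camera("wrist");q=camera("side");cv2.imwrite("pics/g_w.png",np.vstack([p["image"][:,:,::-1][:300],cv2.resize(q["image"][190:310,230:454,::-1],(560,300))]))
E
```

```text
t 14.2 u 52.0 v 20.0 z 120.0 rpy [3.142 0.    1.446] F [-0.1  0.4 -0.2] gap 0.2
```

View pics/g_w.png

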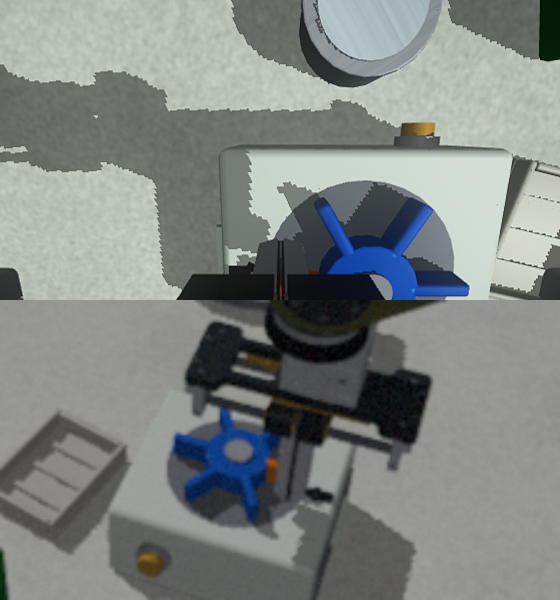

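The orange lug is now on the pointer side (side crop 272,470), seen behind the finger. I retreat straight outward, then raise and back off.

Call:
{"fn": "jog_arm", "kwargs": {
  "increments": [
    [0, -1.5, 0, 0, 0, 0, 0],
    [0, -1.5, 0, 0, 0, 0, 0],
    [0, -1.5, 0, 0, 0, 0, 0],
    [0, 0, -3, 0, 0, 0, 0],
    [0, 0, -3, 0, 0, 0, 0],
    [0, 0, -3, 0, 0, 0, 0],
    [-3, 0, -2, 0, 0, 0, 0],
    [-3, 0, 0, 0, 0, 0, 0],
    [-3, 0, 0, 0, 0, 0, 0],
    [0, 0, 0, 0, 0, 0, 0],
    [0, 0, 0, 0, 0, 0, 0]
  ]
}}

```text
clock: 15.68
eef_pos: [404.8, -12.5, 230.0]
eef_rot: [3.141, -0.0, 1.445]
wrist_force: [0.2, -0.5, -0.2]
finger_gap: 0.4
```

```bash
python3 - <<'E'
from rel import *
from fit import *
rel()
P={n:camera(n) for n in("scene","side","wrist")}
cv2.imwrite("pics/h_w.png",np.vstack([P["wrist"]["image"][:,:,::-1][:300],cv2.resize(P["side"]["image"][190:310,230:454,::-1],(560,300))]))
cv2.imwrite("pics/h_s.png",P["scene"]["image"][:,:,::-1])
print("fit side",np.round(fit([P["side"]],510,44.5,-.125),3))
E
```

```text
t 15.68 u 97.2 v -69.7 z 230.0 rpy [ 3.141 -0.     1.445] F [ 0.2 -0.5 -0.2] gap 0.4
fit side [ 5.10456e+02  4.40530e+01 -1.30000e-01  2.42000e-01]
```

View pics/h_w.png

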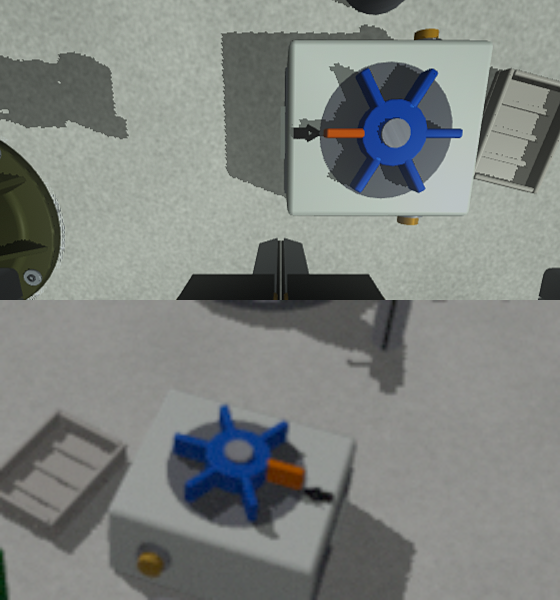

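View pics/h_s.png

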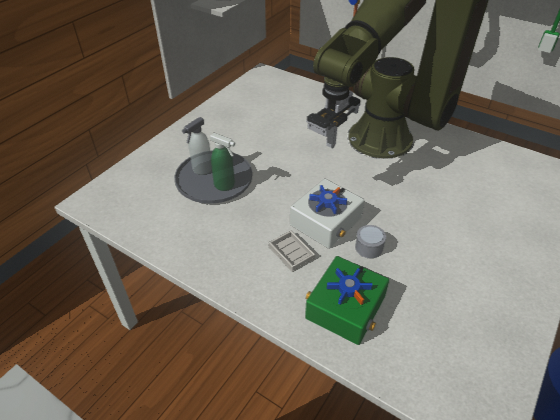

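The orange lug (wrist 345,132) points straight at the pointer (310,132). Everything else is where it was, and the gripper is clear.

```bash
python3 -c "
from cell import *
print(sign_off())"
```

```text
the job is handed in; nothing more can be done
None
```

The orange lug on the white filter's reminder wheel now rests right at the black pointer, and the job is handed in.

With closed fingertips I flicked the wheel clockwise through four separate clicks, one lug at a time. I moved outward and clear after each push and never gripped the wheel. The robot finished at about 15.7 s, within the 53 s limit.

- **Wheel position:** the wrist picture shows the orange lug in line with the pointer. The refit of the wheel in the side picture gives the same rest angle as at the start, within 0.012 rad.
- **Overshoot:** pictures taken after each click never showed the lug past the pointer. I did not measure the angle while the wheel was moving.
- **Surroundings:** the tin, dish, turntable, bottles and green look-alike look unmoved in the final scene picture. The wrist force readings, taken at the end of each move, were about 1 N or less. The arm ended well clear of everything.
- **Disagreement:** the trained networks' points for the filter, wheel axis and pointer were up to several centimetres off. I worked from my own fit of the wheel's outline instead, where the two cameras agreed to within 2 mm.

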